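# Hang the door on a pierced brass lantern

### The job

Take the lantern door, the one leaf with hinge knuckles, out of the wooden rack. Holding it open and upright, lower both of its knuckles together onto the two hinge pins of the lantern until it is fully home, then let go and gently swing it shut against its stop, finally standing clear of it. The pins are only soft-soldered on by hand, so find them by feel and never force or drop the door on them; leave the other panels in the rack and the things on the bench where they are.

Things in the scene. Friction and masses are not known exactly. Their poses are not given: they have to be found in the camera images.
- lantern: Square pierced brass lantern cage, fixed to the bench, 172 x 172 mm, 210 mm high (balls on the four 16 mm corner posts reach 222 mm), roof not yet fitted. Origin: centre of its underside; z up. The open side, where the door belongs, looks along its +y: front of the posts at y = +78 mm. Hinge post at its +x end, latch post at its -x end.
- lower_seat (a point): Nominal centre of the lower pin's collar top, 55 mm above the bench, at x = +68, y = +94 mm in the lantern's frame. Lower knuckle rests here. Steel pin, waxed, 7 mm thick, points up from it; flat tip 15 mm higher. The pin pair is hand-soldered: the true vertical axis of both pins lies up to 6 mm off along the lantern's x and up to 4 mm along its y. Height is true.
- upper_seat (a point): The same for the upper pin, exactly 100 mm above the lower one and on the same true axis (same unknown error): nominal centre of its collar top, 155 mm above the bench, flat pin tip at 170 mm. Collars are 13 mm in diameter, on short arms from the hinge post. The solder gives way if the door is pressed or knocked on the pins or lantern with more than 25 N.
- latch_stop (a point): Middle of the stop strip's front on the latch post, x = -63, y = +90 mm in the lantern's frame. The flat strip, 26 mm wide, from 40 to 190 mm above the bench, stands 12 mm proud of the posts; the shut door's inner face rests on it near the free edge.
- door: Door: framed leaf of pierced brass, 120 mm wide, 170 high, 8 thick, about 0.3 kg, upright in one of the three rack slots. Origin: centre of its underside; z up, y along its width, x through it. Hinge edge: -y. Outer face: x = +4 mm, with a 14 mm high knob at y = +54, z = 85 mm. Hung, open at a right angle, its axes are parallel to the lantern's; shut, it is turned +90 degrees about z from that.
- knuckle (a point): Centre of the lower mouth of the door's lower knuckle, at x = 0, y = -76, z = 25 mm of the door. The two knuckles are brass tubes, 9.4 mm bore, 15.6 mm outside, 20 mm long, open at both ends, on one upright axis; the upper one is 100 mm higher. This point meets the lower collar when the door is fully home; the door then turns freely and stays where left.
- top_rail (a point): Middle of the top edge of the door, 170 mm above its underside. The top rail is 24 mm deep and 8 mm thick, plain and free to be gripped from above.
- free_edge (a point): Middle of the door's free edge, mid-thickness (x = 0, y = +60, z = 85 mm of the door), 136 mm from the hinge axis. With the door shut it lies at y = +94 mm in the lantern's frame.
- rack: Wooden rack, fixed, 225 x 110 mm: a 12 mm board with three slots 75 mm apart along its x (34 mm deep, 13 mm wide, cleats 96 mm long, up to 46 mm above the bench). Leaves stand in them on the board, parallel to the rack's y. Origin: centre of its underside. The door may be in any slot.
- panel_a: A plain side panel in the rack, same frame and size as the door (120 x 170 x 8 mm) but with no knuckles and no knob; leave it. Origin: centre of its underside.
- panel_b: A second plain side panel in the rack, like panel_a; leave it. Origin: centre of its underside.
- dome: Brass lantern roof, a dome 144 mm across and 108 mm high, standing on the bench; leave it. Origin: centre of its underside.
- tea: Glass of tea, 64 mm across, 85 mm high; leave it. Origin: centre of its underside.
- pot: Small white bowl, 70 mm across, 60 mm high; leave it. Origin: centre of its underside.
- hammer: Hammer lying on the bench; leave it. Origin: underside.
- driver: Screwdriver lying on the bench; leave it. Origin: underside.
- brick: Loose fire brick, 215 x 102 x 65 mm; leave it. Origin: centre of its underside.
There are look-alikes about, which are no part of the job. What is shaped like the door but purple is not meant.

How it is judged (in metres and radians):
On the way:
1. The door is out of the rack and hung fully home on both pins, upright and standing open (its free edge at least 35 mm out from its shut place) (horizontal distance between knuckle and lower_seat below 0.012 m and z of knuckle in the frame of lower_seat between -0.004 and 0.003 m and angle between door's own z axis and vertical below 0.06 rad and y of free_edge in the frame of lantern above 0.13 m), for 0.2 s.
At the end, for the whole second after the job is handed in: The door hangs on both pins, fully home (lower knuckle within 3 mm above the collar and within 12 mm of the nominal axis, door upright within 3.4 degrees), shut against its stop (free edge within 7 mm of its shut place), at rest (horizontal distance between knuckle and lower_seat below 0.012 m and z of knuckle in the frame of lower_seat between -0.004 and 0.003 m and angle between door's own z axis and vertical below 0.06 rad and y of free_edge in the frame of lantern between 0.085 and 0.101 m and linear speed of door below 0.02 m/s); the robot touches nothing.
It fails at once if The door is pressed, struck or dropped against the lantern or its pins with more than 25 N (contact force between door and lantern above 25 N).
It fails at once if Another panel is pulled out of the rack or tipped (distance of any of panel_a, panel_b from where it was at the start of the episode above 0.02 m).
It fails at once if A bystander on the bench is shoved by more than 20 mm (distance of any of dome, tea, pot, hammer, driver, brick from where it was at the start of the episode above 0.02 m).
It also fails if it takes over 72 s, if anything falls off the work surface, if the arm or the gripper's body presses on something with over 40 N, if the wrist force passes 120 N, or if a joint passes its speed limit or range.

### The arm

A 6-joint arm with a two-finger parallel gripper is mounted at the origin on the work surface. World frame = base frame: x ahead of the robot, y to its left, z up, the work surface at z = 0. Lengths are in mm, angles in rad, forces in N, time in s.
With the tool pointing down it reaches from about 300 to 1000 mm from the base axis. Payload 5.1 kg.
Tool frame: the origin (TCP) lies midway between the tips of the shut fingers; the grasp point (between the pads) lies 19 mm behind it (grip_depth is the distance from the TCP to the grasp point, in mm); z points along the fingers, y is the line along which they close (so a half turn about z gives the same grasp; the last joint's range is limited). The gripper opens to 95 mm and grips with 3 to 60 N. Pads are 20 mm wide; open, the fingers measure 119 mm over their backs; the gripper's body (75 mm by 180 mm) begins 59 mm behind the grasp point.
Start: joints at [-1.334, 0.124, 1.65, -0, 1.367, -0.083], TCP at [204.312, -617.042, 214.656] pointing down, gripper open.
Joint ranges: [-2.61, 2.61], [-1.02, 2.33], [0.03, 2.71], [-1.35, 4.49], [0.32, 2.68], [-2.91, 2.91]. Speed limits (rad/s): [2.57, 2.57, 3.14, 3.14, 3.14, 3.14].

### API

Orientations are given as [roll, pitch, yaw] about the fixed x, y, z axes, in that order (R = Rz(yaw) Ry(pitch) Rx(roll)).
In Python, from station import sense, camera, close_job, grip_depth gives the robot as it stands.
- The arm moves only by the tool step_arm, never from a script. Its argument "plan" is a list that holds one entry, the list of rows, each a list of 5 numbers: the opening, from 0 (shut) to 1 (fully open), then the shift along the tool's x, y, z in cm, then the turn about the tool's z in degrees. In form: [[[fingers, dx, dy, dz, turn], ...]]. A call has 1 to 20 rows; each row is the pose to reach, as a shift and turn from the pose commanded when the call began, along the tool's axes at that moment; what a row does not reach only later rows make up. A row lasts 1/8 s, in which the tool goes at most 62.5 mm and 10.7 degrees, less where a joint would pass 70% of its speed; a pose out of reach is approached as far as the arm can. A call with a gripper value outside its range is refused whole. The fingers move at their own pace and stop on an object; the grip force is fixed at half the most. Time passes only in rows, so rows that repeat a pose let the fingers close. It gives the time, the measured TCP pose, the force, the opening and the grip force at its end, in the units of the state.
- sense(): the state, without advancing time (a new reading comes with each control period).
- camera(name): name is "side" or "top" or "wrist"; returns a dict with "img" (480x640x3 uint8, red, green, blue), "depth" (480x640 float32, mm along the optical axis (not along the pixel's ray), 0 where there is no reading), "fx", "fy", "cx", "cy" (pixels), "k1" (the pictures are not rectified: a ray, as slopes to the right and down, at radius r is drawn at 1 + k1 r^2 times it, then the intrinsics apply), "world_from_camera" (4x4, takes a point from camera to world coordinates); the wrist camera has in their place "mount" (4x4, takes a point from camera to tool coordinates, whose origin is the TCP and whose axes are the flange's). Camera axes: x right, y up, looking along -z (the intrinsics and any distortion apply to the point x, -y, -z); pixel columns grow to the right and rows downward; lengths in mm; the calibration is good to about 2 mm. A picture is of the moment at which its call begins: read the wrist's pose just before it.
- close_job(): hands the job in; it is judged then, once.
The state is a dict: "time_s": time; "joints": joint angles; "dq": joint speeds; "tau": joint torques, N m; "eef_pos": TCP position; "orientation": TCP orientation; "wrist_force": force on the tool from outside, world axes, zero at the start; "torque": the same for the moment, N m; "width": opening from 0.0 (shut) to 1.0 (fully open); "gripper_force": force on a finger pad.
Only numpy, scipy, OpenCV 4.12 (cv2) and the standard library are available. Lean on these libraries where they do the work, as an engineer would, in place of code of your own. Each camera call takes 0.05 s, during which the arm holds its last target. There are 200 camera calls.

## Working session

There is one attempt and no reset: what is moved stays moved. The work goes in short steps, Python scripts to look and compute and a tool call to move; the robot and the scene stay as the last step left them, time stands still between calls to the robot, and variables do not carry over. Pictures are saved under pics/ and viewed, at most 10 in all, crops included, and the job is handed in when it is done.

Besides the shell and the picture viewer there is one more tool, called after ">>>" as name([rows], argument=value, ...), one row to a line, values as JSON. step_arm: Moves the arm, as the interface text tells. Its arguments: {"type":"object","properties":{"plan":{"type":"array","items":{"type":"array","items":{"type":"array","items":{"type":"number"}}}}},"required":["plan"]}

```bash
ls; mkdir -p pics
cat > h.py <<'E'
import numpy as np, cv2
from station import sense, camera, close_job, grip_depth
from scipy.spatial.transform import Rotation as Rn
def cloud(c, T=None):
    T = c["world_from_camera"] if T is None else T
    T=np.array(T); h,w=c["depth"].shape
    u,v=np.meshgrid(np.arange(w),np.arange(h))
    K=np.array([[c["fx"],0,c["cx"]],[0,c["fy"],c["cy"]],[0,0,1]])
    p=cv2.undistortPoints(np.stack([u,v],-1).reshape(-1,1,2).astype(np.float64),K,np.array([c["k1"],0,0,0,0])).reshape(h,w,2)
    d=c["depth"]
    P=np.stack([p[...,0]*d,-p[...,1]*d,-d],-1)
    W=P@T[:3,:3].T+T[:3,3]
    W[d==0]=np.nan
    return W
def toolT():
    s=sense(); T=np.eye(4); T[:3,:3]=Rn.from_euler('xyz',s["orientation"]).as_matrix(); T[:3,3]=s["eef_pos"]; return T
E
python3 - <<'E'
from h import *
s=sense(); print(s, grip_depth)
for n in("top","side"):
    c=camera(n); cv2.imwrite(f"pics/{n}0.png",c["img"][...,::-1]); np.savez(f"pics/{n}0.npz",**c)
    print(n,np.round(c["world_from_camera"],3),c["fx"],c["k1"])
E
```

```text
pics
{'time_s': 0.0, 'joints': array([-1.33359954e+00,  1.24499104e-01,  1.65168866e+00, -2.89160312e-05,
        1.36750442e+00, -8.26130952e-02]), 'dq': array([-0.00075775,  0.00028605, -0.00107312,  0.00091108,  0.00042727,
        0.00039202]), 'tau': array([ 1.32356156e-03, -4.17602742e+01, -3.59928918e+01,  7.76416948e-02,
        4.91360750e-02, -1.49034563e-04]), 'eef_pos': array([ 204.15314992, -616.41823017,  213.38228097]), 'orientation': array([-3.13949795e+00, -1.45039215e-04,  3.19815601e-01]), 'wrist_force': array([0.11078862, 0.25291725, 0.26732251]), 'torque': array([-3.91910919e-02,  5.70823139e-02, -4.37463027e-05]), 'gripper_force': 0.0, 'width': 1.000207403573333} 18.8
top [[-2.900000e-02  9.930000e-01 -1.100000e-01  3.919650e+02]
 [-9.990000e-01 -3.100000e-02 -1.500000e-02 -4.573800e+01]
 [-1.800000e-02  1.100000e-01  9.940000e-01  1.323325e+03]
 [ 0.000000e+00  0.000000e+00  0.000000e+00  1.000000e+00]] 462.764451235163 -0.08609385695850004
side [[-7.64000e-01  4.82000e-01 -4.30000e-01 -1.96660e+01]
 [-6.46000e-01 -5.52000e-01  5.27000e-01  6.25923e+02]
 [ 1.70000e-02  6.80000e-01  7.33000e-01  1.04142e+03]
 [ 0.00000e+00  0.00000e+00  0.00000e+00  1.00000e+00]] 465.860733846473 -0.010146098754804676
```

View pics/top0.png

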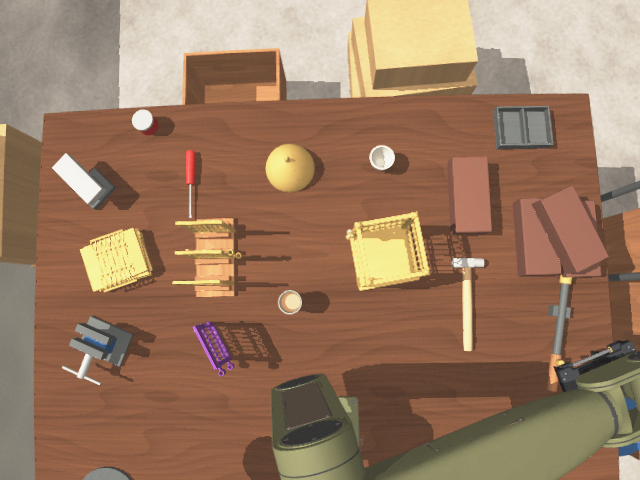

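View pics/side0.png

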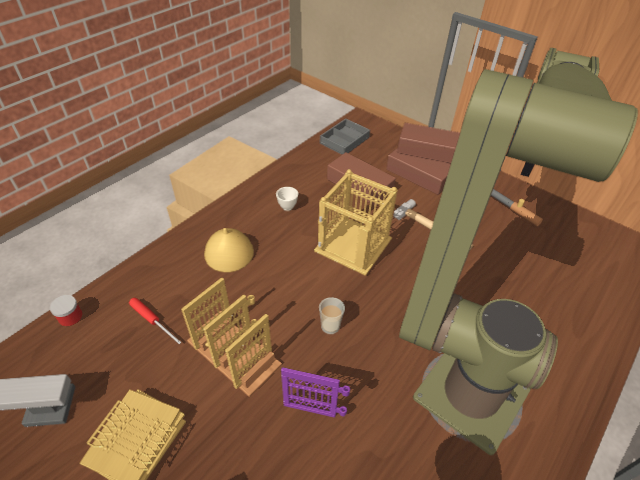

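The door is in the middle slot (knuckles near top px 237,255). The lantern is at about (388,250), with its open side facing image-left (world +y) and the hinge corner near (350,233). The purple leaf at (213,347) is the decoy.

Run:
```python
from h import *
t=dict(np.load("pics/top0.npz")); W=cloud(t); img=t["img"]
def stat(m,n):
    P=W[m]; print(n,len(P),np.round(np.nanpercentile(P,[1,50,99],axis=0),1).tolist())
    return P
z=W[...,2]; u,v=np.meshgrid(np.arange(640),np.arange(480))
# rack leaves tops
for n,(a,b,c,d) in dict(pA=(165,245,215,232),door=(165,248,240,262),pB=(165,245,272,290)).items():
    m=(u>a)&(u<b)&(v>c)&(v<d)&(z>168)&(z<195); P=stat(m,n)
    P=P[~np.isnan(P[:,0])]; r=cv2.minAreaRect(P[:,:2].astype(np.float32)); vx,vy,x0,y0=cv2.fitLine(P[:,:2].astype(np.float32),cv2.DIST_HUBER,0,.01,.01).ravel(); print(r, np.degrees(np.arctan2(vy,vx)),x0,y0)
m=(u>165)&(u<255)&(v>240)&(v<262)&(z>60)&(z<160); stat(m,"doorlow")
m=(u>228)&(u<255)&(v>245)&(v<265)&(z>60); P=stat(m,"knuckle"); print(np.round(P[::3]).tolist())
m=(u>340)&(u<440)&(v>200)&(v<300)&(z>195)&(z<230); P=stat(m,"lantop"); r=cv2.minAreaRect(P[:,:2].astype(np.float32)); print(r)
m=(u>340)&(u<440)&(v>200)&(v<300)&(z>204); P=stat(m,"lantop"); r=cv2.minAreaRect(P[:,:2].astype(np.float32)); print(r)
m=(u>335)&(u<362)&(v>220)&(v<250)&(z>30)&(z<190); P=W[m]; print("pin",[(int(a),int(b),*np.round(p)) for a,b,p in zip(u[m],v[m],P)])
for n in("top0","side0"):
    i=cv2.imread(f"pics/{n}.png")
a=cv2.imread("pics/top0.png"); b=cv2.imread("pics/side0.png")
o=np.hstack([cv2.resize(a[195:305,335:445],(390,390),interpolation=2),cv2.resize(b[160:280,300:420],(390,390),interpolation=2)]); cv2.imwrite("pics/crop1.png",o)
```

```text
pA 172 [[573.2, 232.2, 169.5], [577.6, 291.0, 180.7], [583.1, 350.8, 186.5]]
((577.98876953125, 291.84088134765625), (8.726237297058105, 120.21861267089844), 1.3597697019577026) -88.754234 577.528 290.0263
door 168 [[500.3, 232.9, 169.3], [504.2, 289.4, 180.9], [508.3, 350.1, 186.2]]
((504.5533142089844, 291.4707946777344), (8.463738441467285, 117.79537200927734), 0.067003034055233) 89.99931 504.1383 290.0186
pB 157 [[425.0, 238.1, 171.6], [429.1, 291.8, 181.6], [432.8, 356.5, 187.1]]
((429.2413635253906, 297.52520751953125), (119.73252868652344, 7.525940418243408), 88.80655670166016) -89.751755 429.0402 296.1683
doorlow 181 [[498.2, 209.4, 60.5], [503.0, 278.8, 106.8], [519.7, 351.1, 158.7]]
knuckle 34 [[497.4, 209.2, 62.2], [502.5, 213.9, 147.3], [510.9, 237.2, 160.6]]
[[510.0, 218.0, 159.0], [509.0, 220.0, 151.0], [508.0, 210.0, 158.0], [506.0, 211.0, 154.0], [505.0, 222.0, 140.0], [504.0, 209.0, 138.0], [500.0, 213.0, 158.0], [502.0, 210.0, 137.0], [498.0, 213.0, 156.0], [501.0, 232.0, 96.0], [500.0, 238.0, 68.0], [500.0, 212.0, 61.0]]
lantop 1116 [[412.5, -271.6, 199.2], [497.9,
[... 8186 characters left out ...]
64(33.0)), (358, 244, np.float64(526.0), np.float64(-118.0), np.float64(33.0)), (357, 245, np.float64(524.0), np.float64(-115.0), np.float64(32.0)), (358, 245, np.float64(523.0), np.float64(-118.0), np.float64(33.0)), (356, 246, np.float64(521.0), np.float64(-112.0), np.float64(32.0)), (359, 247, np.float64(518.0), np.float64(-120.0), np.float64(35.0)), (356, 248, np.float64(515.0), np.float64(-112.0), np.float64(31.0)), (357, 248, np.float64(515.0), np.float64(-115.0), np.float64(30.0)), (358, 248, np.float64(515.0), np.float64(-117.0), np.float64(32.0)), (357, 249, np.float64(512.0), np.float64(-114.0), np.float64(30.0)), (358, 249, np.float64(512.0), np.float64(-117.0), np.float64(34.0))]
```

View pics/crop1.png

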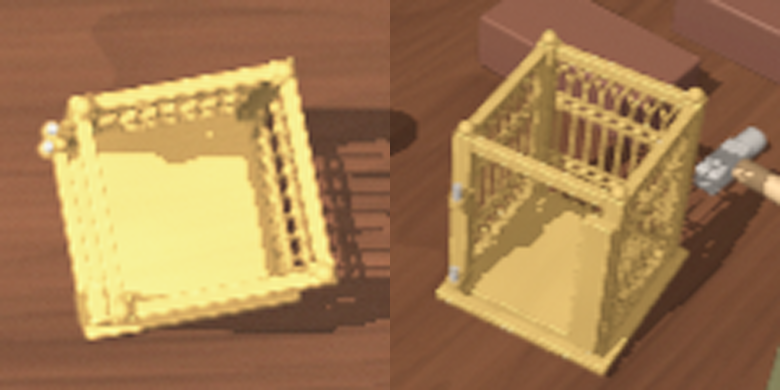

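```bash
cat >> h.py <<'E'
def go(x,y,z,yawdeg):
    T=toolT(); d=T[:3,:3].T@(np.array([x,y,z])-T[:3,3]); yw=np.degrees(np.arctan2(T[1,0],T[0,0]))
    print("pos",np.round(T[:3,3],1),"yaw",round(yw,2),"-> cm",np.round(d/10,2),"turn",round((yw-yawdeg+180)%360-180,2))
E
python3 - <<'E'
from h import *
c=camera("wrist"); print(np.round(c["mount"],3),c["fx"],c["k1"])
go(504.2,268,330,90); go(535,-20,330,90)
E
```

```text
[[  -0.       0.954    0.299   86.256]
 [   1.       0.       0.       0.438]
 [   0.       0.299   -0.954 -169.386]
 [   0.       0.       0.       1.   ]] 413.84737747053566 -0.05807884491932523
pos [ 204.2 -616.6  213.7] yaw 18.32 -> cm [ 56.29 -74.56 -11.5 ] turn -71.68
pos [ 204.2 -616.6  213.7] yaw 18.32 -> cm [ 50.16 -46.25 -11.55] turn -71.68
```

>>> step_arm([
  [[1, 0, 0, -8, 0], [1, 4, -5, -11, -10], [1, 8, -10, -11, -20], [1, 12, -14, -11, -30], [1, 16, -18, -11, -40], [1, 21, -22, -11, -50], [1, 26, -26, -11, -60], [1, 31, -30, -11, -70], [1, 36, -33, -10, -71.7], [1, 41, -36, -9, -71.7], [1, 45, -38, -8, -71.7], [1, 48.8, -39.1, -7.2, -71.7], [1, 48.8, -39.1, -7.2, -71.7], [1, 48.8, -39.1, -7.2, -71.7], [1, 48.8, -39.1, -7.2, -71.7]],
])

```text
time_s: 2.02
eef_pos: [544.1, -93.3, 287.2]
orientation: [3.141, 0.0, 1.57]
wrist_force: [-0.3, -0.2, -0.2]
width: 0.999
gripper_force: 0.0
```

Run:
```python
from h import *
T=toolT(); c=camera("wrist"); np.savez("pics/w1.npz",T=T,**c); cv2.imwrite("pics/w1.png",c["img"][...,::-1])
print(np.round(T,3))
```

```text
[[ 1.00000e-03  1.00000e+00  1.00000e-03  5.44126e+02]
 [ 1.00000e+00 -1.00000e-03 -0.00000e+00 -9.33030e+01]
 [-0.00000e+00  1.00000e-03 -1.00000e+00  2.87206e+02]
 [ 0.00000e+00  0.00000e+00  0.00000e+00  1.00000e+00]]
```

View pics/w1.png

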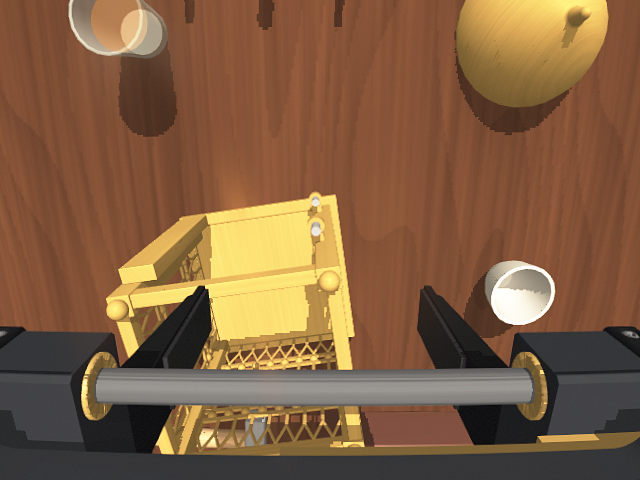

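The wrist view shows the upper pin tip near (316,231) and the lower one near (316,203). The hinge-post ball is at (329,281).

Run:
```python
from h import *
c=dict(np.load("pics/w1.npz")); W=cloud(c,c["T"]@c["mount"])
img=c["img"].astype(int); S=img.max(2)-img.min(2)
for v in range(194,242):
    print(v,"".join("#" if S[v,u]<40 and img[v,u].min()>90 else "." for u in range(302,332)), [round(float(W[v,u,2])) if W[v,u,2]==W[v,u,2] else -1 for u in (313,316,319)], end="\n")
def ray(u,v,z):
    K=np.array([[c["fx"],0,c["cx"]],[0,c["fy"],c["cy"]],[0,0,1]])
    p=cv2.undistortPoints(np.array([[[u,v]]],float),K,np.array([c["k1"],0,0,0,0])).ravel()
    M=c["T"]@c["mount"]; d=M[:3,:3]@[p[0],-p[1],-1]; o=M[:3,3]; return np.round(o+d*(z-o[2])/d[2],1)
print(ray(316,230,170),ray(316,202,70))
m=W[...,2]>206
P=W[m&(W[...,2]<230)]
u,v=np.meshgrid(range(640),range(480))
for n,(a,b) in dict(hinge=(329,281),latch=(117,309)).items():
    mm=(abs(u-a)<14)&(abs(v-b)<14)&(W[...,2]>212); P=W[mm]; print(n,mm.sum(),P.mean(0).round(1),P.max(0).round(1)); q=(W[...,2]>216)&mm; print(W[q].mean(0).round(1), ray(a,b,214))
```

```text
194 .............................. [54, 53, 53]
195 .............................. [54, 54, 54]
196 .............................. [55, 57, 54]
197 ............###............... [60, 60, 56]
198 ...........#####.............. [65, 66, 55]
199 ...........#####.............. [69, 69, 53]
200 ...........#####.............. [70, 70, 54]
201 ..........######.............. [70, 69, 55]
202 ..........#######............. [70, 69, 54]
203 ..........#######............. [69, 70, 55]
204 ...........#####.............. [69, 70, 52]
205 ...........#####.............. [68, 68, 51]
206 .............................. [52, 50, 50]
207 .............................. [51, 52, 51]
208 .............................. [51, 50, 51]
209 .............................. [51, 51, 50]
210 .............................. [53, 49, 52]
211 .............................. [50, 50, 52]
212 .............................. [51, 55, 55]
213 .............................. [52, 59, 61]
214 .............................. [51, 62, 65]
215 .............................. [148, 147, 68]
216 .............................. [150, 1
[... 826 characters left out ...]
33 ..........########............ [170, 169, 169]
234 ...........######............. [169, 170, 151]
235 .............##............... [152, -1, 152]
236 .............................. [151, 152, 150]
237 .............................. [152, 150, 151]
238 .............................. [153, 152, 152]
239 .............................. [150, 152, 150]
240 .............................. [151, 151, 152]
241 .............................. [151, 151, 154]
[547.  -88.4 170. ] [547.4 -88.8  70. ]
hinge 393 [ 554.5 -107.5  218.3] [ 562.  -101.3  222.2]
[ 554.5 -108.1  219.1] [ 555.  -109.6  214. ]
latch 396 [ 418.2 -127.7  218. ] [ 424.1 -121.1  222.3]
[ 417.8 -128.3  219.1] [ 416.  -129.7  214. ]
```

>>> step_arm([
  [[0.8, 6, -0.7, 0, 0], [0.8, 12, -1.4, 0, 0], [0.8, 18, -2.1, 0, 0], [0.8, 24, -2.8, 0, 0], [0.8, 30, -3.5, 0, 0], [0.6, 36.1, -4, 0, 0], [0.6, 36.1, -4, 0, 0], [0.6, 36.1, -4, 0, 0], [0.6, 36.1, -4, 0, 0]],
])

```text
time_s: 3.2
eef_pos: [504.9, 267.1, 286.9]
orientation: [3.141, 0.0, 1.569]
wrist_force: [0.0, 0.3, 0.0]
width: 0.602
gripper_force: 0.0
```

Run:
```python
from h import *
T=toolT(); c=camera("wrist"); np.savez("pics/w2.npz",T=T,**c); cv2.imwrite("pics/w2.png",c["img"][...,::-1])
W=cloud(c,T@c["mount"]); print(T[:3,3])
m=(abs(W[...,2]-182)<4)&(abs(W[...,0]-504)<20); P=W[m]; print(len(P),np.percentile(P,[1,50,99],axis=0).round(1)); f=cv2.fitLine(P[:,:2].astype(np.float32),cv2.DIST_HUBER,0,.01,.01).ravel();print(f,np.degrees(np.arctan2(f[0],f[1])))
m=(abs(W[...,2]-157)<4)&(abs(W[...,0]-504)<20)&(W[...,1]<228); P=W[m]; print("kn",len(P),np.percentile(P,[1,50,99],axis=0).round(1))
go(504.2,268,160,90)
```

```text
[504.90292207 267.05835035 286.8944315 ]
1918 [[500.6 234.5 179.6]
 [504.8 295.6 181.2]
 [508.4 351.4 182.7]]
[1.1515200e-02 9.9993372e-01 5.0468408e+02 2.9569839e+02] 0.6597869
kn 166 [[497.4 209.6 153.2]
 [504.5 215.3 155.8]
 [511.7 222.3 157.5]]
pos [504.9 267.  286.9] yaw 89.89 -> cm [ 0.1  -0.08 12.69] turn -0.11
```

View pics/w2.png

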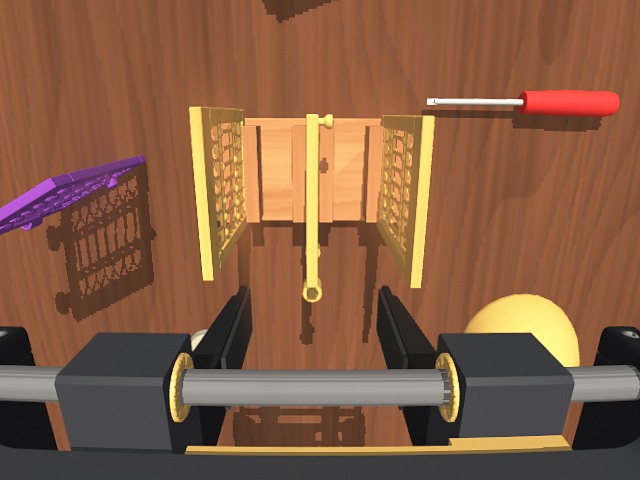

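>>> step_arm([
  [[0.6, 0.1, 0, 5, 0.5], [0.6, 0.1, 0, 9, 0.5], [0.6, 0.1, 0, 12, 0.5], [0.6, 0.1, 0, 13.4, 0.5], [0.3, 0.1, 0, 13.4, 0.5], [0, 0.1, 0, 13.4, 0.5], [0, 0.1, 0, 13.4, 0.5], [0, 0.1, 0, 13.4, 0.5], [0, 0.1, 0, 13.4, 0.5], [0, 0.1, 0, 13.4, 0.5]],
])

```text
time_s: 4.5
eef_pos: [504.2, 269.6, 152.9]
orientation: [-3.141, -0.0, 1.563]
wrist_force: [-1.2, 0.7, 1.7]
width: 0.083
gripper_force: 30.0
```

>>> step_arm([
  [[0, 0, 0, -2, 0], [0, 0, 0, -5, 0], [0, 0, 0, -9, 0], [0, 0, 0, -13, 0], [0, 0, 0, -14, 0], [0, 0, 0, -14, 0], [0, 0, 0, -14, 0], [0, 0, 0, -14, 0]],
])

```text
time_s: 5.5
eef_pos: [503.7, 269.2, 290.3]
orientation: [-3.138, 0.001, 1.562]
wrist_force: [0.7, 0.1, -4.6]
width: 0.085
gripper_force: 30.0
```

Run:
```python
from h import *
T=toolT(); c=camera("wrist"); np.savez("pics/w3.npz",T=T,**c); cv2.imwrite("pics/w3.png",c["img"][...,::-1])
s=sense(); print(s["wrist_force"],s["torque"],s["width"],T[:3,3])
M=np.array(c["mount"]); P=cloud(c,M); S=c["img"].astype(int); br=(S[...,0]-S[...,2]>50)
z=P[...,2]
for a,b in((-16,-4),(-40,-30),(0,20),(0,30),(100,130)):
    m=br&(z>a)&(z<b)&(abs(P[...,1])<12); Q=P[m]
    if len(Q): print(a,b,len(Q),np.percentile(Q,[1,50,99],axis=0).round(1).tolist())
t=camera("top"); W=cloud(t); m=(abs(W[...,2]-W[...,2])<1)
q=W[(abs(W[...,0]-504)<14)&(W[...,1]>190)&(W[...,1]<370)&(W[...,2]>280)&(W[...,2]<330)]; print(len(q),np.percentile(q,[2,50,98],axis=0).round(1))
```

```text
[ 0.38867227  0.74223568 -3.36393103] [-0.09241756 -0.17082178  0.00637107] 0.08375782216029481 [503.71474439 269.19475864 290.31556028]
-16 -4 14 [[-59.3, -5.4, -4.7], [-53.7, -1.9, -4.2], [-49.9, 8.0, -4.1]]
-40 -30 114 [[-9.6, -2.4, -36.4], [3.7, 0.6, -33.0], [77.2, 5.1, -30.0]]
0 20 17 [[10.5, -3.6, 0.2], [82.6, 1.4, 8.3], [82.6, 6.6, 9.3]]
0 30 18 [[10.5, -3.6, 0.2], [82.6, 1.6, 8.3], [82.6, 6.6, 21.4]]
100 130 8 [[82.4, -0.5, 104.0], [82.5, 1.7, 105.3], [82.5, 3.9, 113.9]]
110 [[497.8 208.8 285.1]
 [504.6 233.3 297. ]
 [513.3 257.7 323.3]]
```

View pics/w3.png

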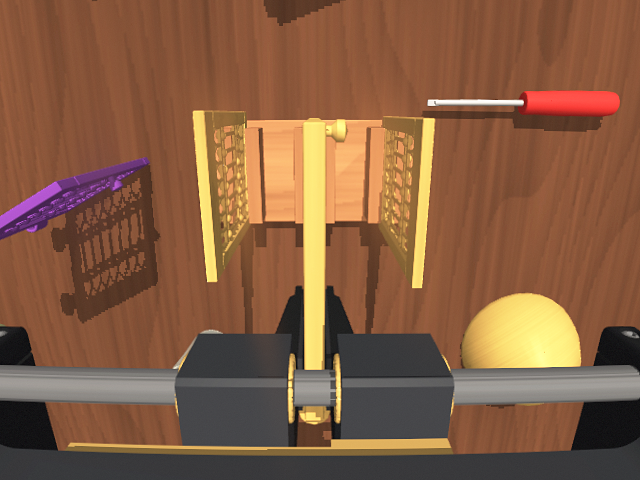

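Run:
```python
from h import *
c=dict(np.load("pics/w3.npz")); P=cloud(c,c["mount"]); S=c["img"].astype(int); br=(S[...,0]-S[...,2]>50)
u,v=np.meshgrid(range(640),range(480))
m=br&(abs(u-314)<16)&(v>118)&(v<345)&(abs(P[...,1])<7)&(abs(P[...,2]+30)<15); Q=P[m]
print(m.sum(),np.percentile(Q,[1,50,99],axis=0).round(1).tolist())
print("z(x)",np.polyfit(Q[:,0],Q[:,2],1),"y(x)",np.polyfit(Q[:,0],Q[:,1],1))
for a in range(-20,90,15):
    q=Q[(Q[:,0]>a)&(Q[:,0]<a+15)]
    if len(q): print(a,len(q),np.median(q,0).round(1), np.percentile(q[:,1],[2,98]).round(1))
m=br&(abs(u-314)<25)&(v>400)&(v<440);print([(a,b,*np.round(p)) for a,b,p in zip(u[m][::12],v[m][::12],P[m][::12])])
```

```text
4881 [[0.6, -2.5, -30.4], [45.6, 1.4, -28.3], [82.1, 5.1, -26.5]]
z(x) [ 4.33236234e-03 -2.84722170e+01] y(x) [3.48225087e-04 1.31192659e+00]
-5 500 [  4.9   1.4 -28.4] [-2.4  5.1]
10 776 [ 17.5   1.4 -28.3] [-2.4  5.1]
25 833 [ 32.7   1.4 -28.3] [-2.6  5. ]
40 890 [ 47.6   1.4 -28.3] [-2.5  4.9]
55 982 [ 62.7   1.4 -28.3] [-2.4  5.1]
70 900 [ 76.3   1.4 -28.4] [-2.3  5.1]
[(np.int64(290), np.int64(401), np.float64(28.0), np.float64(-4.0), np.float64(-98.0)), (np.int64(290), np.int64(403), np.float64(28.0), np.float64(-4.0), np.float64(-98.0)), (np.int64(290), np.int64(405), np.float64(27.0), np.float64(-4.0), np.float64(-98.0)), (np.int64(305), np.int64(406), np.float64(22.0), np.float64(-1.0), np.float64(-92.0)), (np.int64(317), np.int64(406), np.float64(23.0), np.float64(2.0), np.float64(-93.0)), (np.int64(338), np.int64(406), np.float64(27.0), np.float64(6.0), np.float64(-98.0)), (np.int64(309), np.int64(407), np.float64(-30.0), np.float64(-1.0), np.float64(-28.0)), (np.int64(321), np.int64(407), np.float64(-30.0), np.float64(4.0), np.float64(-29.0)), (np.int64(292), np.int64(408
[... 7701 characters left out ...]
t64(318), np.int64(437), np.float64(-341.0), np.float64(7.0), np.float64(291.0)), (np.int64(331), np.int64(437), np.float64(-12.0), np.float64(7.0), np.float64(-65.0)), (np.int64(309), np.int64(438), np.float64(-343.0), np.float64(-6.0), np.float64(291.0)), (np.int64(321), np.int64(438), np.float64(-344.0), np.float64(11.0), np.float64(292.0)), (np.int64(299), np.int64(439), np.float64(-345.0), np.float64(-20.0), np.float64(291.0)), (np.int64(311), np.int64(439), np.float64(-346.0), np.float64(-3.0), np.float64(292.0)), (np.int64(325), np.int64(439), np.float64(-345.0), np.float64(16.0), np.float64(291.0)), (np.int64(337), np.int64(439), np.float64(14.0), np.float64(7.0), np.float64(-93.0))]
```

>>> step_arm([
  [[0, -3, 0, 0, 0], [0, -6, 0.5, 0, 0], [0, -9, 1, 0, -2], [0, -12, 1.5, 1, -4], [0, -15, 2, 3, -6], [0, -18, 2.8, 5, -8], [0, -21, 3.3, 7, -8.9], [0, -22.5, 3.5, 8.3, -8.9], [0, -22.9, 3.5, 8.7, -8.9], [0, -22.9, 3.5, 8.7, -8.9], [0, -22.9, 3.5, 8.7, -8.9]],
])

```text
time_s: 6.98
eef_pos: [538.1, 41.1, 206.7]
orientation: [3.14, -0.0, 1.719]
wrist_force: [0.0, 0.7, -2.9]
width: 0.08
gripper_force: 30.0
```

Run:
```python
from h import *
s=sense(); print(s["wrist_force"],s["torque"],s["orientation"])
go(537.2,-36,201,98.4)
```

```text
[ 0.00552988  0.67929904 -2.90125606] [-0.07249655 -0.14754899  0.0546746 ] [ 3.13986960e+00 -8.25541213e-05  1.71877376e+00]
pos [538.1  41.1 206.7] yaw 98.48 -> cm [-7.61 -1.22  0.57] turn 0.08
```

>>> step_arm([
  [[0, -2, -0.3, 0.3, 0], [0, -4, -0.6, 0.4, 0], [0, -6, -1, 0.4, 0], [0, -7, -1.2, 0.4, 0], [0, -7.6, -1.2, 0.4, 0], [0, -7.6, -1.2, 0.4, 0], [0, -7.6, -1.2, 0.4, 0], [0, -7.6, -1.2, 0.4, 0]],
])

```text
time_s: 7.98
eef_pos: [536.9, -36.3, 201.6]
orientation: [-3.142, -0.0, 1.718]
wrist_force: [-0.3, 0.1, -3.8]
width: 0.083
gripper_force: 30.0
```

Run:
```python
from h import *
s=sense(); print(s["wrist_force"],s["torque"],s["orientation"])
go(537.2,-36,190,98.4)
i=[]
c=camera("side"); np.savez("pics/s2.npz",**c); i=c["img"][...,::-1]; cv2.imwrite("pics/s2.png",cv2.resize(i[140:290,270:430],(640,600),interpolation=2))
t=camera("top"); np.savez("pics/t2.npz",**t); cv2.imwrite("pics/t2.png",t["img"][...,::-1])
```

```text
[-0.27346369  0.06919386 -3.75828205] [-0.02676521 -0.12539616 -0.03088083] [-3.14153618e+00 -1.31837221e-04  1.71843139e+00]
pos [536.9 -36.3 201.6] yaw 98.46 -> cm [0.02 0.04 1.16] turn 0.06
```

View pics/s2.png

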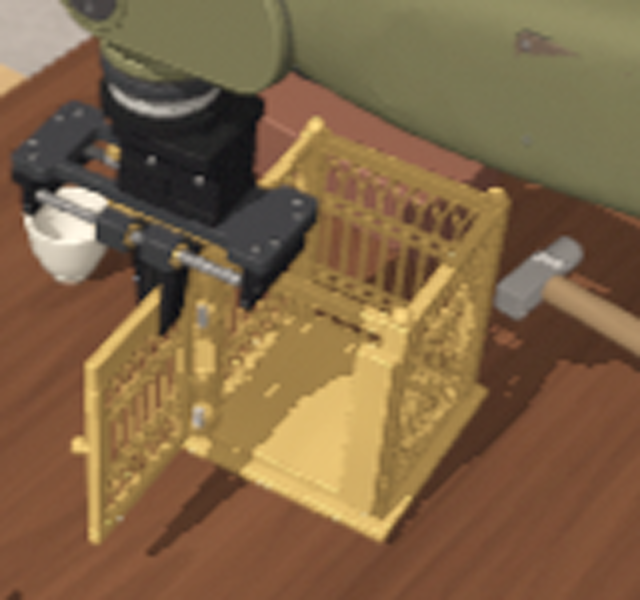

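The crop shows both pins clear (197,415 and 202,318) with the door's knuckles lined up above them. Next I'll lower it gently.

>>> step_arm([
  [[0, 0.02, 0.04, 0.5, 0], [0, 0.02, 0.04, 1, 0], [0, 0.02, 0.04, 1.3, 0], [0, 0.02, 0.04, 1.45, 0], [0, 0.02, 0.04, 1.6, 0], [0, 0.02, 0.04, 1.7, 0], [0, 0.02, 0.04, 1.7, 0]],
])

```text
time_s: 8.95
eef_pos: [537.2, -36.5, 184.7]
orientation: [3.142, 0.0, 1.718]
wrist_force: [0.6, 0.0, -3.3]
width: 0.081
gripper_force: 30.0
```

```bash
cat > s.py <<'E'
from h import *
s=sense(); print("F",s["wrist_force"].round(2),"M",s["torque"].round(3),"z",s["eef_pos"].round(2),s["orientation"].round(4))
go(537.2,-36,171,98.4)
E
python3 s.py
```

```text
F [ 0.63  0.05 -3.31] M [-0.021 -0.053 -0.048] z [537.24 -36.46 184.69] [3.1415 0.     1.7178]
pos [537.2 -36.5 184.7] yaw 98.42 -> cm [0.05 0.   1.37] turn 0.02
```

>>> step_arm([
  [[0, 0.03, 0, 0.08, 0], [0, 0.03, 0, 0.16, 0], [0, 0.03, 0, 0.24, 0], [0, 0.03, 0, 0.24, 0]],
])

```text
time_s: 9.45
eef_pos: [537.1, -36.1, 182.1]
orientation: [-3.141, -0.0, 1.718]
wrist_force: [1.1, 0.1, -2.8]
width: 0.081
gripper_force: 30.0
```

```bash
python3 s.py
```

```text
F [ 1.08  0.13 -2.8 ] M [-0.13  -0.123  0.025] z [537.12 -36.12 182.14] [-3.1414e+00 -1.0000e-04  1.7178e+00]
pos [537.1 -36.1 182.1] yaw 98.42 -> cm [0.01 0.01 1.11] turn 0.02
```

>>> step_arm([
  [[0, 0, 0, 0.08, 0], [0, 0, 0, 0.16, 0], [0, 0, 0, 0.24, 0], [0, 0, 0, 0.32, 0], [0, 0, 0, 0.32, 0]],
])

```text
time_s: 10.07
eef_pos: [537.1, -36.1, 178.9]
orientation: [-3.141, -0.0, 1.718]
wrist_force: [0.1, 0.2, -3.8]
width: 0.083
gripper_force: 30.0
```

```bash
python3 s.py
```

```text
F [ 0.07  0.16 -3.81] M [-0.043 -0.132  0.042] z [537.13 -36.1  178.94] [-3.1414e+00 -1.0000e-04  1.7178e+00]
pos [537.1 -36.1 178.9] yaw 98.42 -> cm [0.01 0.01 0.79] turn 0.02
```

>>> step_arm([
  [[0, 0, 0, 0.08, 0], [0, 0, 0, 0.16, 0], [0, 0, 0, 0.24, 0], [0, 0, 0, 0.32, 0], [0, 0, 0, 0.4, 0], [0, 0, 0, 0.48, 0], [0, 0, 0, 0.54, 0], [0, 0, 0, 0.54, 0]],
])

```text
time_s: 11.08
eef_pos: [537.2, -36.1, 173.6]
orientation: [-3.142, -0.0, 1.718]
wrist_force: [0.5, 0.5, -3.3]
width: 0.081
gripper_force: 30.0
```

```bash
python3 s.py
```

```text
F [ 0.45  0.46 -3.29] M [-0.078 -0.13  -0.018] z [537.16 -36.13 173.61] [-3.1415 -0.      1.7178]
pos [537.2 -36.1 173.6] yaw 98.42 -> cm [0.01 0.01 0.26] turn 0.02
```

>>> step_arm([
  [[0, 0, 0, 0.06, 0], [0, 0, 0, 0.12, 0], [0, 0, 0, 0.18, 0], [0, 0, 0, 0.18, 0]],
])

```text
time_s: 11.58
eef_pos: [537.1, -36.1, 171.8]
orientation: [-3.141, -0.0, 1.718]
wrist_force: [0.3, -0.6, -3.3]
width: 0.077
gripper_force: 30.0
```

```bash
python3 s.py
```

```text
F [ 0.31 -0.62 -3.28] M [-0.042 -0.091  0.028] z [537.13 -36.13 171.76] [-3.1414e+00 -1.0000e-04  1.7178e+00]
pos [537.1 -36.1 171.8] yaw 98.42 -> cm [0.01 0.01 0.08] turn 0.02
```

>>> step_arm([
  [[0, 0, 0, 0.05, 0], [0, 0, 0, 0.1, 0], [0, 0, 0, 0.1, 0]],
])

```text
time_s: 11.95
eef_pos: [537.3, -36.1, 171.0]
orientation: [3.141, 0.0, 1.718]
wrist_force: [0.1, 0.1, -2.1]
width: 0.081
gripper_force: 30.0
```

```bash
python3 s.py
```

```text
F [ 0.14  0.12 -2.08] M [-0.093 -0.04   0.   ] z [537.28 -36.14 171.05] [3.1413e+00 1.0000e-04 1.7178e+00]
pos [537.3 -36.1 171. ] yaw 98.42 -> cm [ 0.02 -0.01  0.  ] turn 0.02
```

>>> step_arm([
  [[0, 0, 0, 0.05, 0], [0, 0, 0, 0.05, 0]],
])

```text
time_s: 12.2
eef_pos: [537.5, -36.2, 170.9]
orientation: [3.141, 0.0, 1.718]
wrist_force: [-1.3, 0.5, 0.4]
width: 0.085
gripper_force: 30.0
```

```bash
python3 s.py
```

```text
F [-1.26  0.54  0.41] M [-0.161  0.036 -0.018] z [537.45 -36.17 170.93] [3.1409e+00 3.0000e-04 1.7178e+00]
pos [537.5 -36.2 170.9] yaw 98.43 -> cm [ 0.02 -0.02 -0.01] turn 0.03
```

>>> step_arm([
  [[0.12, 0, 0, 0.04, 0], [0.16, 0, 0, 0.04, 0], [0.22, 0, 0, 0.04, 0], [0.35, 0, 0, 0.04, 0], [0.4, 0, 0, 0.04, 0], [0.4, 0, 0, 0.04, 0], [0.4, 0, 0, -1, 0], [0.4, 0, 0, -2.5, 0], [0.4, 0, 0, -4.5, 0], [0.4, 0, 0, -6, 0], [0.4, 0, 0, -6, 0]],
])

```text
time_s: 13.58
eef_pos: [538.3, -36.3, 233.0]
orientation: [3.138, 0.001, 1.718]
wrist_force: [0.2, -0.3, -1.1]
width: 0.4
gripper_force: 0.0
```

Run:
```python
from h import *
import s
T=toolT(); c=camera("wrist"); cv2.imwrite("pics/w4.png",c["img"][...,::-1]); W=cloud(c,T@c["mount"])
S=c["img"].astype(int); br=(S[...,0]-S[...,2]>50)
m=br&(abs(W[...,2]-200)<6)&(W[...,1]>-75)&(W[...,0]>500)&(W[...,0]<560); P=W[m]; print(len(P),np.percentile(P,[1,50,99],axis=0).round(1).tolist()); f=cv2.fitLine(P[:,:2].astype(np.float32),cv2.DIST_HUBER,0,.01,.01).ravel(); print(f,np.degrees(np.arctan2(f[1],f[0])))
go(545.2+95*np.cos(np.radians(98.4))+45*np.sin(np.radians(98.4)),-89.1+95*np.sin(np.radians(98.4))-45*np.cos(np.radians(98.4)),231,98.4)
```

```text
F [ 0.22 -0.26 -1.08] M [ 0.011 -0.176 -0.025] z [538.3  -36.32 232.96] [3.1376e+00 1.3000e-03 1.7178e+00]
pos [538.3 -36.3 233. ] yaw 98.42 -> cm [ 0.06 -0.13  6.19] turn 0.02
3278 [[524.9, -69.1, 194.9], [534.5, -6.0, 197.1], [545.9, 46.3, 199.4]]
[ 1.4020170e-01 -9.9012297e-01  5.3476288e+02 -7.4666605e+00] -81.940475
pos [537.6 -36.2 231.4] yaw 98.42 -> cm [4.16 4.48 0.05] turn 0.02
```

View pics/w4.png

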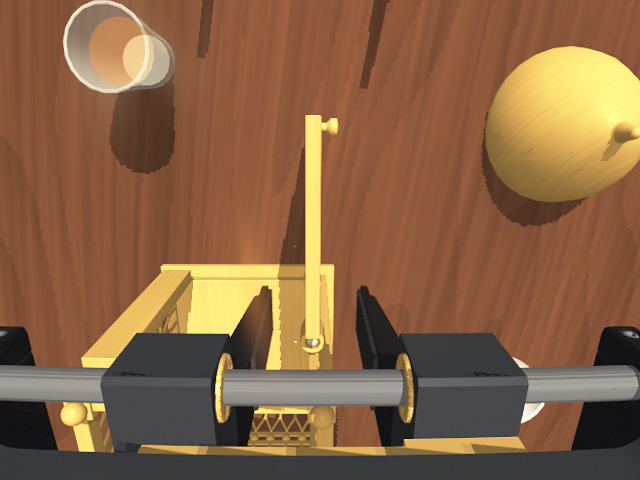

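The door hangs at about 98° with the pin visible in its knuckle at (313,343). I'll move to the outer side with the fingers shut.

>>> step_arm([
  [[0.2, 1, 1, 0, 0], [0, 2.5, 2.5, 0, 0], [0, 4.2, 4.5, 0, 0], [0, 4.2, 4.5, 0, 0], [0, 4.2, 4.5, 2, 0], [0, 4.2, 4.5, 4, 0], [0, 4.2, 4.5, 4.8, 0], [0, 4.2, 4.5, 4.8, 0], [0, 4.2, 4.5, 4.8, 0]],
])

```text
time_s: 14.75
eef_pos: [575.9, 11.8, 183.0]
orientation: [3.141, 0.0, 1.717]
wrist_force: [0.2, -0.6, -0.1]
width: 0.004
gripper_force: 0.0
```

```bash
cat > arc.py <<'E'
from h import *
import sys
H=np.array([545.2,-89.1]); g=float(sys.argv[1]); r=95
T=toolT(); y0=np.degrees(np.arctan2(T[1,0],T[0,0])); print(T[:3,3].round(1),round(y0,2),sense()["wrist_force"].round(2),sense()["width"])
out=[]
for p in map(float,sys.argv[2:]):
    a=np.radians(p); X=H+r*np.array([np.cos(a),np.sin(a)])+(16+g)*np.array([np.sin(a),-np.cos(a)])
    d=T[:3,:3].T@(np.array([*X,184])-T[:3,3])/10
    out.append([0,*d.round(2).tolist(),round(y0-p,1)])
print(out)
E
python3 arc.py 0 98.4 102 106 110 115 120 125 130 135 140 145 150 154 158
```

```text
[575.9  11.8 183. ] 98.4 [ 0.19 -0.61 -0.08] 0.004051286754794582
[[0, -0.03, -2.91, -0.1, np.float64(0.0)], [0, 0.05, -3.51, -0.1, np.float64(-3.6)], [0, 0.1, -4.18, -0.11, np.float64(-7.6)], [0, 0.1, -4.85, -0.11, np.float64(-11.6)], [0, 0.03, -5.69, -0.11, np.float64(-16.6)], [0, -0.11, -6.52, -0.11, np.float64(-21.6)], [0, -0.32, -7.33, -0.11, np.float64(-26.6)], [0, -0.6, -8.12, -0.11, np.float64(-31.6)], [0, -0.95, -8.89, -0.11, np.float64(-36.6)], [0, -1.36, -9.62, -0.11, np.float64(-41.6)], [0, -1.84, -10.31, -0.11, np.float64(-46.6)], [0, -2.38, -10.96, -0.11, np.float64(-51.6)], [0, -2.84, -11.44, -0.11, np.float64(-55.6)], [0, -3.34, -11.89, -0.11, np.float64(-59.6)]]
```

>>> step_arm([
  [[0, 0, -1, -0.1, 0], [0, 0, -2, -0.1, 0], [0, 0, -2.6, -0.1, 0], [0, 0, -2.9, -0.1, 0], [0, 0, -3.2, -0.1, -1.8], [0, 0.05, -3.5, -0.1, -3.6], [0, 0.1, -4.2, -0.1, -7.6], [0, 0.1, -4.85, -0.1, -11.6], [0, 0.03, -5.7, -0.1, -16.6], [0, -0.1, -6.5, -0.1, -21.6], [0, -0.3, -7.3, -0.1, -26.6], [0, -0.6, -8.1, -0.1, -31.6], [0, -0.95, -8.9, -0.1, -36.6], [0, -1.35, -9.6, -0.1, -41.6], [0, -1.85, -10.3, -0.1, -46.6], [0, -2.4, -10.95, -0.1, -51.6], [0, -2.85, -11.45, -0.1, -55.6], [0, -3.1, -11.65, -0.1, -57.6], [0, -3.1, -11.65, -0.1, -57.6]],
])

```text
time_s: 17.12
eef_pos: [464.8, -35.8, 183.4]
orientation: [3.142, 0.0, 2.723]
wrist_force: [-0.7, 0.3, -0.9]
width: -0.001
gripper_force: 0.0
```

```bash
python3 - <<'E'
from h import *
T=toolT(); c=camera("wrist"); cv2.imwrite("pics/w5.png",c["img"][...,::-1])
E
python3 arc.py 0 158 161 164 167 170 173 176 179 181 183
```

```text
[464.9 -35.7 183.4] 156.01 [-0.95 -0.49 -0.6 ] 0.0022772217785107874
[[0, 0.04, -0.34, -0.06, np.float64(-2.0)], [0, 0.09, -0.84, -0.06, np.float64(-5.0)], [0, 0.12, -1.35, -0.06, np.float64(-8.0)], [0, 0.12, -1.85, -0.06, np.float64(-11.0)], [0, 0.1, -2.35, -0.06, np.float64(-14.0)], [0, 0.04, -2.86, -0.06, np.float64(-17.0)], [0, -0.04, -3.35, -0.06, np.float64(-20.0)], [0, -0.14, -3.85, -0.06, np.float64(-23.0)], [0, -0.22, -4.17, -0.06, np.float64(-25.0)], [0, -0.32, -4.5, -0.06, np.float64(-27.0)]]
```

View pics/w5.png

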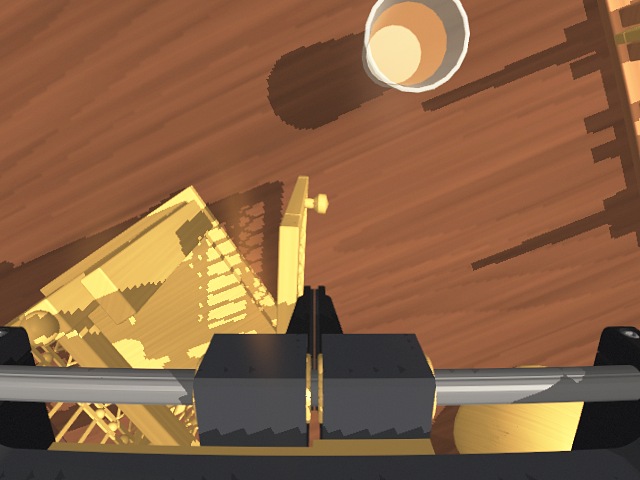

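The door sits against the finger and is following it. I'll continue, slowing near the stop.

>>> step_arm([
  [[0, 0.05, -0.35, 0, -2], [0, 0.1, -0.85, 0, -5], [0, 0.1, -1.35, 0, -8], [0, 0.1, -1.85, 0, -11], [0, 0.1, -2.35, 0, -14], [0, 0.05, -2.85, 0, -17], [0, -0.05, -3.35, 0, -20], [0, -0.1, -3.7, 0, -22], [0, -0.15, -3.9, 0, -23.3], [0, -0.2, -4.1, 0, -24.5], [0, -0.22, -4.2, 0, -25], [0, -0.22, -4.2, 0, -25]],
])

```text
time_s: 18.68
eef_pos: [449.8, -75.0, 183.3]
orientation: [3.142, -0.0, -3.124]
wrist_force: [0.4, -0.1, 0.1]
width: 0.006
gripper_force: 0.0
```

```bash
python3 arc.py 0 182 183 184 185 186 187 188.4
```

```text
[449.8 -75.  183.3] -178.98 [ 0.36 -0.1   0.13] 0.006112905600985871
[[0, 0.01, -0.14, -0.07, np.float64(-361.0)], [0, 0.04, -0.31, -0.07, np.float64(-362.0)], [0, 0.06, -0.47, -0.07, np.float64(-363.0)], [0, 0.07, -0.64, -0.07, np.float64(-364.0)], [0, 0.09, -0.81, -0.07, np.float64(-365.0)], [0, 0.1, -0.98, -0.07, np.float64(-366.0)], [0, 0.11, -1.21, -0.07, np.float64(-367.4)]]
```

>>> step_arm([
  [[0, 0, -0.1, 0, -0.8], [0, 0, -0.2, 0, -1.5], [0, 0, -0.3, 0, -2], [0, 0, -0.4, 0, -2.5], [0, 0, -0.5, 0, -3], [0, 0, -0.6, 0, -4], [0, 0, -0.6, 0, -4]],
])

```text
time_s: 19.55
eef_pos: [449.9, -81.1, 183.4]
orientation: [-3.142, 0.0, -3.054]
wrist_force: [0.6, 0.8, -0.1]
width: 0.001
gripper_force: 0.0
```

```bash
python3 arc.py 0 186 187 188.4
python3 - <<'E'
from h import *
c=camera("top"); W=cloud(c); S=c["img"].astype(int); br=(S[...,0]-S[...,2]>50)
m=br&(abs(W[...,2]-199)<6)&(W[...,1]>-125)&(W[...,1]<-60)&(W[...,0]>400)&(W[...,0]<560); P=W[m]
a=np.radians(8.4); d=P[:,:2]-[496.4,-188.7]; L=np.c_[d@[np.cos(a),np.sin(a)],d@[-np.sin(a),np.cos(a)]]
L=L[L[:,1]>84]
for x in range(-80,80,20):
    q=L[(L[:,0]>=x)&(L[:,0]<x+20)]
    if len(q): print(x,len(q),np.percentile(q[:,1],[5,50,95]).round(1))
E
```

```text
[449.9 -81.1 183.4] -174.97 [ 0.61  0.83 -0.05] 0.0011886935947039534
[[0, 0.1, -0.2, -0.06, np.float64(-361.0)], [0, 0.13, -0.36, -0.06, np.float64(-362.0)], [0, 0.16, -0.6, -0.06, np.float64(-363.4)]]
-80 8 [102.2 104.9 107.4]
40 3 [89.1 91.4 93.5]
```

>>> step_arm([
  [[0, 0.05, -0.1, 0, -0.5], [0, 0.1, -0.2, 0, -1], [0, 0.1, -0.3, 0, -1.5], [0, 0.1, -0.3, 0, -1.5]],
])

```text
time_s: 20.1
eef_pos: [449.1, -84.1, 183.3]
orientation: [3.142, -0.0, -3.028]
wrist_force: [-0.4, 1.0, -0.4]
width: 0.003
gripper_force: 0.0
```

```bash
python3 arc.py 0 187 188.4
```

```text
[449.1 -84.1 183.3] -173.48 [-0.42  0.99 -0.36] 0.0027817074568323367
[[0, 0.03, -0.06, -0.07, np.float64(-360.5)], [0, 0.06, -0.3, -0.07, np.float64(-361.9)]]
```

>>> step_arm([
  [[0, 0, -0.08, 0, -0.3], [0, 0, -0.15, 0, -0.5], [0, 0, -0.15, 0, -0.5]],
])

```text
time_s: 20.48
eef_pos: [449.3, -85.6, 183.4]
orientation: [-3.142, 0.0, -3.019]
wrist_force: [0.2, 0.2, -0.2]
width: 0.007
gripper_force: 0.0
```

```bash
python3 arc.py 0 187 188.4
```

```text
[449.3 -85.6 183.4] -172.98 [ 0.2   0.23 -0.18] 0.006951481411149219
[[0, 0.03, 0.08, -0.06, np.float64(-360.0)], [0, 0.07, -0.15, -0.06, np.float64(-361.4)]]
```

>>> step_arm([
  [[0, 0, -0.07, 0, -0.3], [0, 0, -0.14, 0, -0.6], [0, 0, -0.14, 0, -0.6]],
])

```text
time_s: 20.85
eef_pos: [449.5, -87.0, 183.4]
orientation: [-3.142, 0.0, -3.009]
wrist_force: [-0.5, -0.5, -0.6]
width: 0.007
gripper_force: 0.0
```

```bash
python3 arc.py 0 188.4
python3 - <<'E'
from h import *
c=camera("top"); W=cloud(c); S=c["img"].astype(int); br=(S[...,0]-S[...,2]>50)
m=br&(W[...,2]>150)&(W[...,2]<206)&(W[...,1]>-145)&(W[...,1]<-60)&(W[...,0]>400)&(W[...,0]<560); P=W[m]
a=np.radians(8.4); d=P[:,:2]-[496.4,-188.7]; L=np.c_[d@[np.cos(a),np.sin(a)],d@[-np.sin(a),np.cos(a)],P[:,2]]
L=L[(L[:,1]>82)&(L[:,0]<-50)]; print(L.round().tolist())
E
```

```text
[449.5 -87.  183.4] -172.38 [-0.48 -0.45 -0.64] 0.007227316915725894
[[0, 0.06, -0.01, -0.06, np.float64(-360.8)]]
[[-68.0, 101.0, 180.0], [-68.0, 100.0, 200.0], [-69.0, 97.0, 196.0], [-69.0, 95.0, 200.0], [-70.0, 101.0, 170.0], [-71.0, 100.0, 199.0], [-71.0, 97.0, 194.0], [-72.0, 95.0, 195.0], [-72.0, 89.0, 172.0], [-73.0, 88.0, 192.0], [-72.0, 101.0, 157.0], [-73.0, 100.0, 196.0], [-74.0, 98.0, 199.0], [-75.0, 89.0, 170.0], [-75.0, 88.0, 190.0], [-76.0, 86.0, 190.0], [-76.0, 84.0, 194.0]]
```

>>> step_arm([
  [[0, 0, -0.07, 0, -0.3], [0, 0, -0.14, 0, -0.6], [0, 0, -0.2, 0, -0.9], [0, 0, -0.2, 0, -0.9]],
])

```text
time_s: 21.4
eef_pos: [449.8, -89.0, 183.4]
orientation: [-3.142, -0.0, -2.993]
wrist_force: [-0.1, 0.1, 0.7]
width: 0.002
gripper_force: 0.0
```

```bash
python3 arc.py 0 188.4
```

```text
[449.8 -89.  183.4] -171.48 [-0.12  0.1   0.72] 0.0018580311855962107
[[0, 0.06, 0.2, -0.06, np.float64(-359.9)]]
```

>>> step_arm([
  [[0, 0, -0.06, 0, 0], [0, 0, -0.12, 0, 0], [0, 0, -0.12, 0, 0]],
])

```text
time_s: 21.78
eef_pos: [449.9, -89.7, 183.3]
orientation: [3.14, -0.0, -2.993]
wrist_force: [-0.6, 2.5, 0.2]
width: 0.007
gripper_force: 1.5
```

```bash
python3 arc.py 0 188.4
python3 - <<'E'
from h import *
c=camera("top"); W=cloud(c); S=c["img"].astype(int); br=(S[...,0]-S[...,2]>50)
m=br&(W[...,2]>150)&(W[...,2]<206)&(W[...,1]>-145)&(W[...,1]<-60)&(W[...,0]>400)&(W[...,0]<560); P=W[m]
a=np.radians(8.4); d=P[:,:2]-[496.4,-188.7]; L=np.c_[d@[np.cos(a),np.sin(a)],d@[-np.sin(a),np.cos(a)],P[:,2]]
L=L[(L[:,1]>82)&(L[:,0]<-50)]; print(L.round().tolist())
E
```

```text
[449.9 -89.7 183.3] -171.48 [-0.63  2.46  0.22] 0.006670616017899332
[[0, 0.06, 0.26, -0.07, np.float64(-359.9)]]
[[-66.0, 98.0, 171.0], [-66.0, 97.0, 199.0], [-68.0, 98.0, 158.0], [-69.0, 97.0, 197.0], [-69.0, 95.0, 195.0], [-70.0, 92.0, 197.0], [-70.0, 90.0, 198.0], [-70.0, 98.0, 152.0], [-71.0, 98.0, 197.0], [-72.0, 95.0, 195.0], [-72.0, 93.0, 196.0], [-72.0, 90.0, 195.0], [-73.0, 88.0, 192.0], [-73.0, 85.0, 188.0], [-74.0, 83.0, 191.0], [-75.0, 89.0, 168.0], [-75.0, 88.0, 189.0], [-76.0, 86.0, 188.0], [-76.0, 83.0, 193.0]]
```

Contact at the stop is 2.5 N and the free edge reads y≈94 mm. I'll back off and retreat.

>>> step_arm([
  [[0, 0, 0.1, 0, 0], [0, 0, 0.4, 0, 0], [0, 0, 1.2, 0, 0], [0, 0, 2.5, 0, 0], [0, 0, 4, 0, 0], [0, 0, 5, -2, 0], [0, 0, 5, -6, 0], [0, 0, 5, -10, 0], [0, 0, 8, -12, 0], [0, 0, 11, -12, 0], [0, 0, 11, -12, 0], [0, 0, 11, -12, 0]],
])

```text
time_s: 23.32
eef_pos: [433.4, 18.7, 303.0]
orientation: [-3.141, -0.001, -2.992]
wrist_force: [-0.3, 0.3, -0.5]
width: 0.009
gripper_force: 0.0
```

Run:
```python
from h import *
print(sense()["eef_pos"])
c=camera("top"); W=cloud(c); S=c["img"].astype(int); br=(S[...,0]-S[...,2]>50)
m=br&(abs(W[...,2]-200)<5)&(W[...,1]>-145)&(W[...,1]<-60)&(W[...,0]>400)&(W[...,0]<560); P=W[m]
a=np.radians(8.4); d=P[:,:2]-[496.4,-188.7]; L=np.c_[d@[np.cos(a),np.sin(a)],d@[-np.sin(a),np.cos(a)],P[:,2]]
L=L[(L[:,1]>84)]
for x in range(-80,80,15):
    q=L[(L[:,0]>=x)&(L[:,0]<x+15)]
    if len(q): print(x,len(q),np.percentile(q,[5,50,95],axis=0)[:,1:].round(1).tolist())
b=camera("side")["img"][...,::-1]; a=c["img"][...,::-1]
cv2.imwrite("pics/fin.png",np.hstack([cv2.resize(a[195:305,335:445],(390,390),interpolation=2),cv2.resize(b[160:280,300:420],(390,390),interpolation=2)]))
```

```text
[433.42013616  18.72535279 302.97788145]
-80 9 [[93.1, 195.7], [96.7, 197.3], [99.7, 199.5]]
-65 14 [[92.0, 195.3], [96.0, 196.8], [99.0, 200.2]]
-50 18 [[91.4, 195.9], [95.0, 197.6], [98.4, 200.5]]
-35 18 [[91.2, 196.0], [93.9, 198.3], [97.9, 201.0]]
-20 20 [[90.3, 195.9], [93.8, 197.9], [97.7, 200.6]]
-5 21 [[89.4, 196.0], [92.9, 197.8], [96.0, 201.7]]
10 18 [[88.5, 196.4], [91.6, 198.6], [95.4, 201.2]]
25 19 [[88.1, 196.1], [92.0, 199.0], [94.7, 201.8]]
40 7 [[87.6, 197.8], [91.3, 199.2], [94.0, 200.4]]
```

View pics/fin.png

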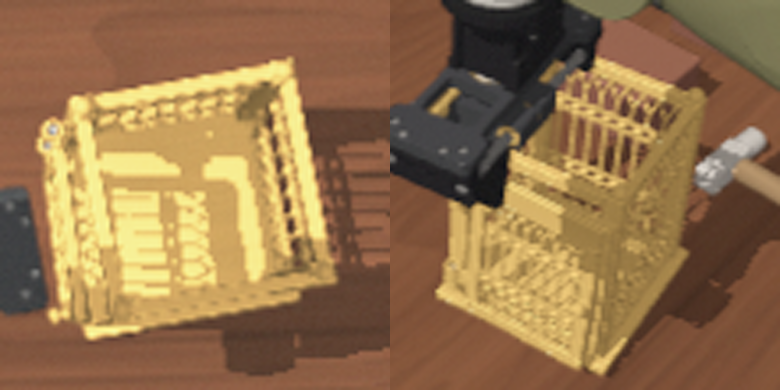

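>>> step_arm([
  [[0, 0, 2, -1, 0], [0, 0, 4, -2, 0], [0, 0, 4, -2, 0], [0, 0, 4, -2, 0], [0, 0, 4, -2, 0], [0, 0, 4, -2, 0], [0, 0, 4, -2, 0], [0, 0, 4, -2, 0]],
])

```text
time_s: 24.42
eef_pos: [427.7, 58.1, 323.3]
orientation: [-3.142, -0.0, -2.993]
wrist_force: [-0.3, 0.1, -0.1]
width: 0.007
gripper_force: 0.0
```

Run:
```python
from h import *
for n in("top","side"):
    c=camera(n); W=cloud(c); S=c["img"].astype(int); br=(S[...,0]-S[...,2]>50)
    a=np.radians(8.4); d=W[...,:2]-[496.4,-188.7]; L=np.stack([d@[np.cos(a),np.sin(a)],d@[-np.sin(a),np.cos(a)],W[...,2]],-1)
    b=br&(abs(W[...,2]-212)<12)&(W[...,2]>213)
    for sx in(-70,70):
        q=L[b&(abs(L[...,0]-sx)<14)&(abs(L[...,1]-70)<14)]; print(n,"ball",sx,len(q),q.mean(0).round(1) if len(q) else "")
    for x in(-76,-60,-40,-20,0,20):
        q=L[br&(abs(L[...,2]-200)<4)&(L[...,1]>84)&(L[...,1]<115)&(L[...,0]>=x)&(L[...,0]<x+14)]
        if len(q): print(n,x,len(q),np.percentile(q[:,1],[5,50,95]).round(1))
```

```text
top ball -70 30 [-70.7  69.5 218.1]
top ball 70 32 [ 68.8  69.5 218.6]
top -76 8 [92.6 94.2 97.5]
top -60 11 [91.9 96.  99.1]
top -40 15 [91.9 95.4 98.3]
top -20 15 [90.9 93.7 97.3]
top 0 17 [89.1 92.7 96.2]
top 20 18 [88.3 91.8 95.1]
side ball -70 23 [-71.1  73.7 217.9]
side ball 70 0 
side -76 10 [ 94.9 100.2 103.7]
side -60 9 [ 94.9 100.1 102.3]
side -40 12 [ 94.7  99.3 102. ]
side -20 10 [92.2 96.3 98.6]
side 0 18 [91.  96.5 99.5]
side 20 12 [90.1 93.9 96.5]
```

```bash
python3 -c "
from station import close_job
print(close_job())"
```

```text
the job is handed in; nothing more can be done
None
```

I hung the door fully home on both pins and swung it shut. The arm is clear, and I handed the job in at about 24 s. The hand-in gave no verdict. By camera the free edge sits at about y = 96 mm, within the 85–101 mm allowed, and the strongest contact force I read at the wrist was about 4 N.

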